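Put a lapped seal ring away in its lidded tray

TASK

Put the seal ring away in its steel tray: bring the lid's grip end up first so that the other end slips out from under the hold-down clip, and stand the lid on the edge that was under the clip, leaning by itself against the tall wall of the blue bin with the grip at the top, so that its inside stays clean. Set the ring flat in the open tray without dropping it, then tuck the lid back under the clip and lower it until it lies flat and centred on the tray, without letting it fall shut. Leave the grease tub, thread-lock bottle and screwdriver where they are.

Things in the scene. Friction and masses are not known exactly. Their poses are not given: they have to be found in the camera images.
- tray: Shallow open steel tray, fixed to the bench; 160 (x) x 116 (y) x 40 mm high outside, walls and floor 3 mm. Origin: centre of its underside on the bench; z up, x along its length. A dark steel hold-down clip is riveted to its -x end, the end towards the robot (give or take its yaw).
- tray_clip (a point): Middle of the inner edge of the clip's lip, on its underside: tray x = -71, y = 0, z = 49 mm (9 mm above the rim). The clip is 64 mm wide (y), its lip 3 mm thick, the inner face of its upright at tray x = -88 mm. It stops the lid from lifting straight up; tilted 10 to 30 degrees about the rim at the clip end, the lid draws out towards +x, and goes back the same way.
- lid: Loose steel lid, plate 170 (x) x 126 (y) x 3 mm, 0.15 to 0.3 kg. Origin: centre of the plate's underside; closed it lies 40 mm above the tray's origin, same axes. Strips 7 mm deep under it drop inside the tray's walls with 2.5 mm play (outer faces x = +-74.5, y = +-52.5 mm; 80 and 120 mm long). Its -x edge goes under the clip, 3 mm short of the upright.
- lid_grip (a point): Middle of the lid's grip, at lid x = 55, y = 0, z = 22 mm; axes as the lid. The grip is a black plastic block 36 (x) x 16 (y) mm, standing 34 mm high on the plate near the +x end; pinch it across its 16 mm; the tool may lean along lid x while doing so.
- lid_foot (a point): Middle of the lid's -x edge, the one held under the clip and the one to stand it on: lid x = -85, y = 0, z = 0 mm (underside of the plate).
- bin: Blue parts bin, fixed, 108 x 254 x 83 mm, its tall upright back wall (83 mm high, 244 mm long along y) to the robot. Origin: centre of its underside; z up; its own +x points roughly to the robot; the tall wall's outer face is at its x = +51 mm. The lid leans on that wall's top edge, grip facing the robot, plate about 75 degrees from the bench (below 70 its foot may slide).
- seal: Loose seal ring lying flat, 0.11 kg: white ring 62 mm diameter, 12 mm high, with a narrower black ring on it (20 mm high in all). Origin: centre of its underside, z up. Grip the white ring across its 62 mm, the black one cannot be gripped. It goes flat on the tray's floor near the middle.
- paint_can: Paint can, fixed, 98 mm diameter, 108 mm high, an obstacle: a brush stands in it and leans out, the end of its handle 245 mm above the bench and 50 mm to the robot's left of the can's centre. Origin: centre of its underside.
- tub: Grease tub with lid, upright, 70 mm diameter, 64 mm high; origin at the centre of its underside. Bystander.
- threadlock: Slim thread-lock bottle, upright, 30 mm diameter, 100 mm high; origin at the centre of its underside. Bystander.
- screwdriver: Screwdriver lying on the bench, 200 x 28 x 29 mm, long along its y; origin at the centre of its underside. Bystander.
Not all that is in view belongs to the job. Several things look just like the seal: the one meant starts farthest from the robot's base.

How it is judged:
By the outcome, as a careful person would: the job done as asked, in the order asked, and still so for the second after the job is handed in, with the robot touching nothing.
It also fails if it takes over 72 s, if anything falls off the work surface, if the arm or the gripper's body presses on something with over 40 N, if the wrist force passes 120 N, or if a joint passes its speed limit or range.

ROBOT

A 6-joint arm with a two-finger parallel gripper is mounted at the origin on a cart in front of the work surface, level with it; the furniture and walls round the work are solid. World frame = base frame: x ahead of the robot, y to its left, z up, the work surface at z = 0. Lengths are in m, angles in degrees, forces in N, time in s.
With the tool pointing down it reaches from about 0.4 to 0.825 m from the base axis. Payload 7 kg.
Tool frame: the origin (TCP) lies at the very end of the fingers, on their centre line; the grasp point (between the pads) lies 19 mm behind it; z points along the fingers, y is the line along which they close (so a half turn about z gives the same grasp; the last joint's range is limited). The gripper opens to 88 mm and grips with 3 to 60 N. Pads are 19 mm wide; open, the fingers measure 130 mm over their backs; the gripper's body (78 mm by 193 mm) begins 47 mm behind the grasp point.
Start: joints at [-49.097, 20.546, 0.682, 0, -70.136, -16.507], TCP at [0.279, -0.615, 0.227] pointing down, gripper open.
Joint ranges: [-176.03, 176.03], [-82.01, 121.73], [-58.28, 71.71], [-173.87, 95.51], [-174.79, -0.11], [-173.66, 173.66]. Speed limits (degrees/s): [136.94, 136.94, 172.46, 180, 180, 180].

INTERFACE

Orientations are given as [roll, pitch, yaw] about the fixed x, y, z axes, in that order (R = Rz(yaw) Ry(pitch) Rx(roll)).
In Python, from plant import get_state, imaging, r, finder gives the robot as it stands.
- The arm moves only by the shell command python3 -m handwheel 'ROWS' [FORCE]. ROWS is JSON, a list of rows, each a list of 5 numbers: the closure, from 0 (fully open) to 1 (shut), then the shift along the world's x, y, z in cm, then the turn about the world's z in degrees. A call has 1 to 8 rows; each row is the pose to reach, as a shift and turn from the pose commanded when the call began; what a row does not reach only later rows make up. A row lasts 1/8 s, in which the tool goes at most 62.5 mm and 10.7 degrees, less where a joint would pass 70% of its speed; a pose out of reach is approached as far as the arm can. A call with a gripper value outside its range is refused whole. The fingers move at their own pace and stop on an object; FORCE is the grip in N (left out, the last holds). Time passes only in rows, so rows that repeat a pose let the fingers close. It gives the time, the measured TCP pose, the force, the opening and the grip force at its end, in the units of the state.
- get_state(): the state, without advancing time (a new reading comes with each control period).
- imaging.capture(name): name is "scene" or "top"; returns (picture, depth): 400x640x3 uint8, red, green, blue; 400x640 float32, m along the optical axis (not along the pixel's ray), 0 where there is no reading.
- imaging.get_calibration(name): a dict with "fx", "fy", "cx", "cy" (pixels), "dist" ([k1, k2, p1, p2, k3] as OpenCV has them; the pictures are not rectified), "rvec" (rotation vector, rad) and "tvec" (3), from world to camera coordinates, as OpenCV has them. Camera axes: x right, y down, z forward; pixel columns grow to the right and rows downward; lengths in m; the calibration is good to about 2 mm. A picture is of the moment at which its call begins. get_calibration takes no time and is no camera call.
- r.close_job(): hands the job in; it is judged then, once.
Trained networks look in the newest picture that a camera, given by its name, has taken for a name from the list of things; names that differ only in an ending like _2 or _b are one class to them, and where a whole thing is asked for, a point or a joint stands for the part that bears it (a point fixed in the world has none). Each returns a list of dicts, best first, with "p" (0 to 1); they miss things now and then, are a little off and sometimes report something else, mostly with a low value. They report only what shows in the picture. A call takes as long as a camera call. They do not tell look-alikes from the thing itself.
- finder.cut_out(camera, query): "region" (400x640 bool, what is visible of it) and "pixel" ([column, row] in pixels, amid what is visible of it).
The state is a dict: "time_s": time; "joints": joint angles; "qd": joint speeds; "joint_torque": joint torques, N m; "tcp_pos": TCP position; "eef_rot": TCP orientation; "contact_force": force on the tool from outside, world axes, zero at the start; "moment": the same for the moment, N m; "gripper_width": finger opening in m; "gripper_force": force on a finger pad.
Only numpy, scipy, OpenCV 4.12 (cv2) and the standard library are available. Lean on these libraries where they do the work, as an engineer would, in place of code of your own. Each camera call takes 0.05 s, during which the arm holds its last target. There are 200 camera calls.

## Working session

There is one attempt and no reset: what is moved stays moved. The work goes in short steps, Python scripts to look and compute and a shell command to move; the robot and the scene stay as the last step left them, time stands still between calls to the robot, and variables do not carry over. Pictures are saved under pics/ and viewed, at most 10 in all, crops included, and the job is handed in when it is done.

```bash
mkdir -p pics; ls
cat > h.py <<'E'
import numpy as np, cv2
from plant import get_state, imaging, r, finder
def cal(n):
    c=imaging.get_calibration(n); K=np.array([[c['fx'],0,c['cx']],[0,c['fy'],c['cy']],[0,0,1.]])
    return K,np.array(c['dist'],float),cv2.Rodrigues(np.array(c['rvec'],float))[0],np.array(c['tvec'],float).reshape(3)
def pts(n,d,mask):
    K,D,R,t=cal(n); v,u=np.nonzero(mask&(d>0)); z=d[v,u]
    x=cv2.undistortPoints(np.stack([u,v],1).astype(float)[:,None],K,D)[:,0]
    return (np.c_[x*z[:,None],z]-t)@R, np.c_[u,v]
def proj(n,P):
    K,D,R,t=cal(n); return cv2.projectPoints(np.atleast_2d(np.array(P,float)),cv2.Rodrigues(R)[0],t,K,D)[0][:,0]
def save(name,img): cv2.imwrite('pics/'+name,img[:,:,::-1])
E
python3 - <<'E'
from h import *
for n in('scene','top'):
    p,d=imaging.capture(n); save(n+'0.png',p); np.savez(n+'0.npz',p=p,d=d)
    for q in ['tray','lid','lid_grip','bin','seal','paint_can','tub','threadlock','screwdriver']:
        for o in finder.cut_out(n,q)[:5]:
            if o['p']<.2: continue
            P,_=pts(n,d,o['region']); 
            print(n,q,round(o['p'],2),np.round(o['pixel']),len(P),np.round(np.median(P,0),3) if len(P) else '', np.round(np.percentile(P,[2,98],axis=0),3).tolist() if len(P) else '')
print(get_state())
E
```

```text
pics
scene tray 0.96 [370. 226.] 587 [ 0.395 -0.087  0.029] [[0.374, -0.16, 0.003], [0.544, -0.058, 0.056]]
scene lid 0.93 [361. 211.] 1307 [ 0.47  -0.127  0.044] [[0.392, -0.195, 0.04], [0.55, -0.062, 0.074]]
scene lid_grip 0.65 [360. 211.] 1282 [ 0.47  -0.125  0.044] [[0.393, -0.189, 0.04], [0.548, -0.062, 0.076]]
scene lid_grip 0.38 [331. 263.] 1180 [0.334 0.106 0.071] [[0.309, 0.045, 0.009], [0.4, 0.138, 0.11]]
scene lid_grip 0.33 [368. 226.] 556 [ 0.395 -0.085  0.029] [[0.374, -0.161, 0.004], [0.538, -0.058, 0.056]]
scene bin 0.66 [270. 194.] 2577 [0.679 0.067 0.041] [[0.644, -0.065, 0.002], [0.811, 0.192, 0.085]]
scene seal 0.82 [254. 266.] 332 [0.491 0.253 0.014] [[0.465, 0.222, -0.001], [0.52, 0.279, 0.024]]
scene seal 0.53 [282. 284.] 297 [0.39  0.223 0.015] [[0.366, 0.195, 0.003], [0.419, 0.249, 0.024]]
scene seal 0.23 [361. 207.] 1332 [ 0.472 -0.126  0.044] [[0.392, -0.192, 0.039], [0.554, -0.062, 0.077]]
scene paint_can 0.7 [329. 264.] 1126 [0.333 0.108 0.069] [[0.309, 0.046, 0.008], [0.4, 0.138, 0.109]]
scene tub 0.65 [184. 268.] 771 [0.543 0.441 0.062] [[0.527, 0.406, 0
[... 1433 characters left out ...]
2, 0.03]]
{'time_s': 1.0, 'joints': array([-4.90987708e+01,  2.05439129e+01,  6.82583760e-01,  9.01042000e-04,
       -7.01369536e+01, -1.65062765e+01]), 'qd': array([ 0.06529915, -0.05353749,  0.07556027, -0.05364261, -0.0087475 ,
        0.01787727]), 'joint_torque': array([ 7.83870782e-04, -5.82395124e+01,  2.93305135e+01,  7.00250834e+00,
        1.25002780e-02, -2.98640703e-05]), 'tcp_pos': array([ 0.27875369, -0.61472975,  0.22659648]), 'eef_rot': array([-1.79998113e+02, -3.24623842e-04, -1.55604741e+02]), 'contact_force': array([ 0.09724433,  0.02461223, -1.00023268]), 'moment': array([ 0.0060895 ,  0.01299724, -0.02714131]), 'gripper_force': 0.0, 'gripper_width': 0.08773945304814001}
```

View pics/top0.png

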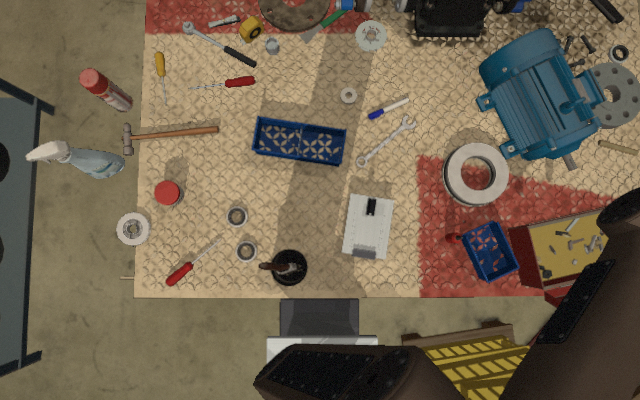

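View pics/scene0.png

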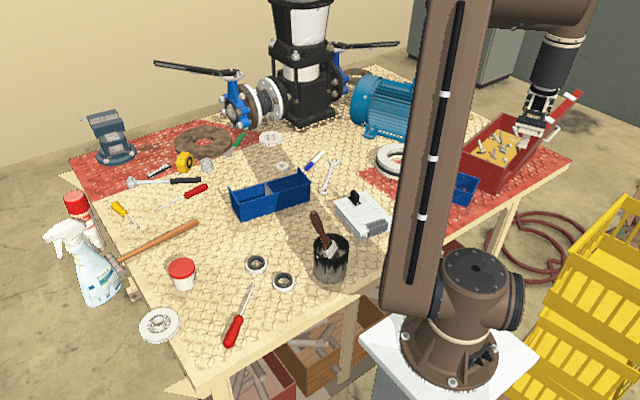

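Run:
```python
from h import *
z=np.load('top0.npz');p,d=z['p'],z['d']
c=lambda u,v,w,s:cv2.resize(p[v-w:v+w,u-w:u+w],(s,s),interpolation=cv2.INTER_CUBIC)
save('c1.png',np.hstack([np.vstack([c(240,232,30,280),c(348,96,30,280)]),c(368,222,48,500)[:,:].copy() if 0 else cv2.resize(c(368,222,48,500),(500,560))]))
def fitz(m,lo,hi,n='top'):
    P,uv=pts(n,d,m); return P[(P[:,2]>lo)&(P[:,2]<hi)]
for (u,v) in [(237,217),(247,251),(348,96),(371,36)]:
    m=np.zeros(d.shape,bool); m[v-16:v+17,u-16:u+17]=1
    P=fitz(m,.007,.04); Pb=P[P[:,2]>.007]
    c2,rad=cv2.minEnclosingCircle(Pb[:,:2].astype(np.float32)); print((u,v),len(P),np.round(c2,4),round(rad,4),np.round(np.percentile(P[:,2],[50,98]),4), np.hypot(*c2))
# lid plate
m=np.zeros(d.shape,bool); m[170:275,330:410]=1
P=fitz(m,.034,.05); print('lid',cv2.minAreaRect((P[:,:2]*1000).astype(np.float32)),P[:,2].mean())
P=fitz(m,.062,.09); print('grip',cv2.minAreaRect((P[:,:2]*1000).astype(np.float32)),P[:,2].mean(),len(P))
P=fitz(m,.0495,.058); print('clip',cv2.minAreaRect((P[:,:2]*1000).astype(np.float32)),len(P))
m=np.zeros(d.shape,bool); m[105:180,240:355]=1
P=fitz(m,.07,.095); Q=P[:,:2];print('bin top',cv2.minAreaRect((Q*1000).astype(np.float32)),len(P),P[:,2].mean())
P=fitz(m,.02,.095); print('bin all',cv2.minAreaRect((P[:,:2]*1000).astype(np.float32)),len(P))
```

```text
(237, 217) 251 [0.4892 0.2374] 0.053 [0.0155 0.023 ] 0.5438186446228114
(247, 251) 257 [0.3896 0.2258] 0.0484 [0.0154 0.0237] 0.450341316609702
(348, 96) 190 [ 0.8544 -0.091 ] 0.0391 [0.0119 0.0168] 0.8592036348610181
(371, 36) 568 [ 1.0496 -0.1471] 0.0516 [0.0136 0.0202] 1.0598629101898611
lid ((463.95477294921875, -126.16936492919922), (126.64800262451172, 176.17588806152344), 80.90177917480469) 0.04246520804044781
grip ((521.082275390625, -134.55587768554688), (17.416976928710938, 35.54814529418945), 79.19760131835938) 0.07419145514077079 80
clip ((455.614501953125, -127.42858123779297), (63.69985580444336, 162.12350463867188), 78.3901138305664) 169
bin top ((704.4778442382812, 67.92506408691406), (254.45050048828125, 99.4114761352539), 81.42880249023438) 359 0.08163335113651352
bin all ((708.45556640625, 67.35267639160156), (254.1281280517578, 107.03924560546875), 81.17387390136719) 1111
```

View pics/c1.png

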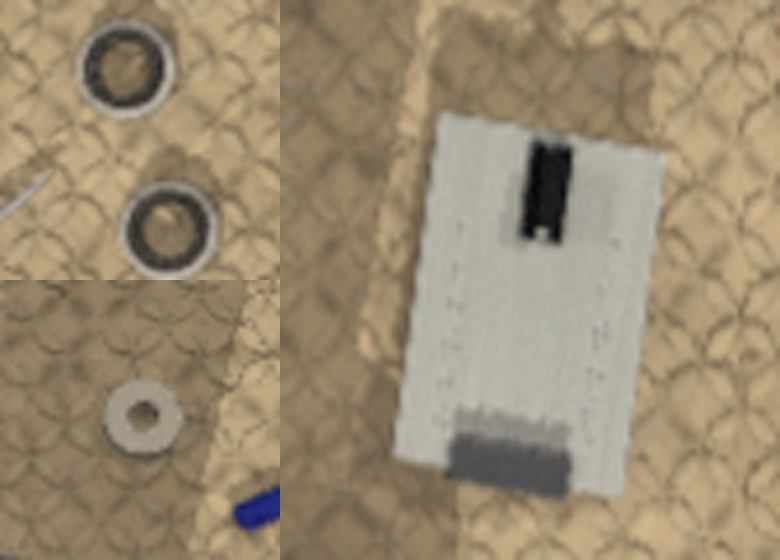

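Run:
```python
from h import *
from scipy.optimize import minimize
for n in('top','scene'):
    z=np.load(n+'0.npz');p,d=z['p'],z['d']
    # rect fit by edge distance: plate pixels rasterised on a 1 mm grid
    P,_=pts(n,d,np.ones(d.shape,bool))
    P=P[(abs(P[:,0]-.47)<.15)&(abs(P[:,1]+.127)<.13)]
    L=P[(P[:,2]>.034)&(P[:,2]<.049)][:,:2]*1000; G=P[(P[:,2]>.060)&(P[:,2]<.09)][:,:2]*1000
    def cost(q,S,a,b):
        c,s=np.cos(np.radians(q[2])),np.sin(np.radians(q[2])); D=S-q[:2]
        x=D@[c,s];y=D@[-s,c]
        return np.maximum(abs(x)-a,0).clip(0,6).sum()+np.maximum(abs(y)-b,0).clip(0,6).sum()
    for nm,S,a,b,x0 in(('lid',L,82,60,[466,-126,-9.5]),('grip',G,17,7.5,[521,-134,-9.5])):
        m=minimize(cost,x0,(S,a,b),method='Nelder-Mead',options=dict(initial_simplex=np.array(x0)+np.array([[0,0,0],[6,0,0],[0,6,0],[0,0,4]]))); print(n,nm,m.x.round(2),m.fun,len(S),S.mean(0).round(1))
    P,_=pts(n,d,np.ones(d.shape,bool)); 
    B=P[(P[:,2]>.072)&(P[:,2]<.092)&(P[:,0]>.6)&(P[:,0]<.70)&(P[:,1]>-.06)&(P[:,1]<.2)][:,:2]*1000
    if len(B)>10:
        k=np.polyfit(B[:,1],B[:,0],1); r_=B[:,0]-np.polyval(k,B[:,1]); k=np.polyfit(B[abs(r_)<4,1],B[abs(r_)<4,0],1); print('wall top x at y=0,75 :',np.polyval(k,[0,75]),np.degrees(np.arctan(k[0])),len(B),B[:,1].min(),B[:,1].max(),np.std(B[:,0]-np.polyval(k,B[:,1])))
    for c in ([494,250],[394,220]):
        S=P[(P[:,2]>.006)&(P[:,2]<.03)][:,:2]*1000; S=S[np.hypot(*(S-c).T)<48]
        for _ in range(3): S2=S[np.hypot(*(S-c).T)<38]; c=(S2.min(0)*.5+S2.max(0)*.5); 
        print('seal',c.round(1),np.ptp(S2,axis=0).round(1),S2.mean(0).round(1))
```

```text
top lid [ 467.6  -126.44   -9.14] 342.4972249786222 2461 [ 467.6 -126.3]
top grip [ 521.   -134.76   -8.78] 7.73753568262786 80 [ 520.6 -134.4]
wall top x at y=0,75 : [656.43857111 663.54767912] 5.414780260789049 269 -59.12038705726279 199.49714601065327 13.179322667925172
seal [495.2 248.5] [58.4 58. ] [494.5 248.1]
seal [389.8 216.3] [71.9 66.3] [393.8 219.3]
scene lid [ 459.92 -125.95  -10.19] 422.10880963050244 1268 [ 463.4 -124. ]
scene grip [ 521.42 -133.49   -6.97] 3.9736946143872975 68 [ 518.2 -132.7]
wall top x at y=0,75 : [653.54729965 662.19765095] 6.579309847773254 292 -57.679937912779664 198.61894614354208 11.323601483162482
seal [492.5 249.7] [59.3 72.9] [490.3 251.2]
seal [389.9 221.2] [74.1 70. ] [389.6 223.6]
```

```bash
python3 -m handwheel '[[0,3,5.5,0,-10],[0,6,11,0,-20],[0,9,16.5,0,-30],[0,12,22,0,-34],[0,15,27.5,0,-34],[0,18,33,0,-34],[0,21,38.5,0,-34],[0,24,44,-4,-34]]' 12
```

```text
time_s: 2.0
tcp_pos: [0.5153, -0.1844, 0.1968]
eef_rot: [180.0, 0.4, 170.5]
contact_force: [0.8, -1.1, -1.8]
gripper_width: 0.0875
gripper_force: 0.0
```

```bash
python3 -m handwheel '[[0.4,0.2,4.0,-3,0.5],[0.4,0.2,4.0,-8,0.5],[0.4,0.2,4.0,-11,0.5],[0.4,0.2,4.0,-13,0.5],[0.4,0.2,4.0,-13.9,0.5],[0.4,0.2,4.0,-13.9,0.5]]' 12
python3 - <<'E'
from h import *
p,d=imaging.capture('scene'); u,v=proj('scene',[[.5,-.13,.06]])[0].astype(int); print(u,v); save('s1.png',cv2.resize(p[v-75:v+75,u-100:u+100],(800,600)))
E
```

```text
time_s: 2.75
tcp_pos: [0.5144, -0.1463, 0.0554]
eef_rot: [-180.0, -0.0, 170.9]
contact_force: [0.1, -0.2, -0.3]
gripper_width: 0.0529
gripper_force: 0.0
356 200
```

View pics/s1.png

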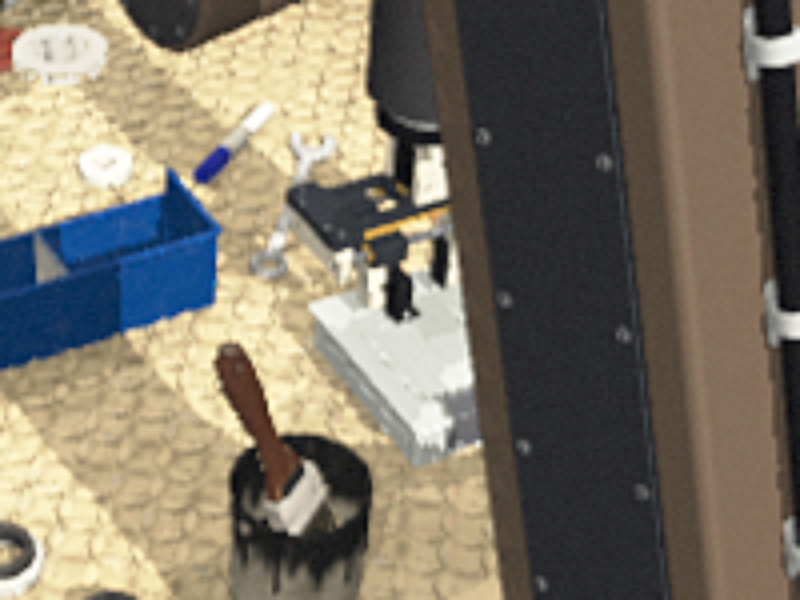

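```bash
python3 -m handwheel '[[0.4,0,0,0,0],[0.4,0,0,0,0]]'
```

```text
time_s: 3.05
tcp_pos: [0.515, -0.1463, 0.0562]
eef_rot: [180.0, 0.1, 170.9]
contact_force: [-0.0, -1.3, 0.1]
gripper_width: 0.0528
gripper_force: 0.0
```

```bash
python3 -m handwheel '[[0.4,0.6,1.15,-0.4,0],[0.4,0.6,1.15,-0.9,0],[0.4,0.6,1.15,-0.9,0],[0.7,0.6,1.15,-0.9,0],[1,0.6,1.15,-0.9,0],[1,0.6,1.15,-0.9,0],[1,0.6,1.15,-0.9,0],[1,0.6,1.15,-0.9,0]]' 12
```

```text
time_s: 4.05
tcp_pos: [0.5201, -0.1352, 0.0465]
eef_rot: [-180.0, -0.0, 170.9]
contact_force: [-0.5, -3.5, 1.5]
gripper_width: 0.016
gripper_force: 12.0
```

```bash
python3 -m handwheel '[[1,-0.1,0.02,0.6,0],[1,-0.27,0.04,1.15,0],[1,-0.45,0.07,1.7,0],[1,-0.63,0.1,2.27,0],[1,-0.85,0.14,2.8,0],[1,-1.1,0.18,3.36,0],[1,-1.65,0.27,4.4,0],[1,-1.65,0.27,4.4,0]]' 12
python3 - <<'E'
from h import *
for n in('scene','top'):
    p,d=imaging.capture(n); u,v=proj(n,[[.5,-.13,.06]])[0].astype(int); save('t_%s.png'%n,cv2.resize(p[v-50:v+50,u-65:u+65],(390,300)))
a=[cv2.imread('pics/t_%s.png'%n) for n in('scene','top')]; cv2.imwrite('pics/t1.png',np.hstack(a))
E
```

```text
time_s: 5.05
tcp_pos: [0.504, -0.132, 0.0915]
eef_rot: [180.0, 0.1, 170.9]
contact_force: [-0.4, 0.1, -2.0]
gripper_width: 0.016
gripper_force: 12.0
```

View pics/t1.png

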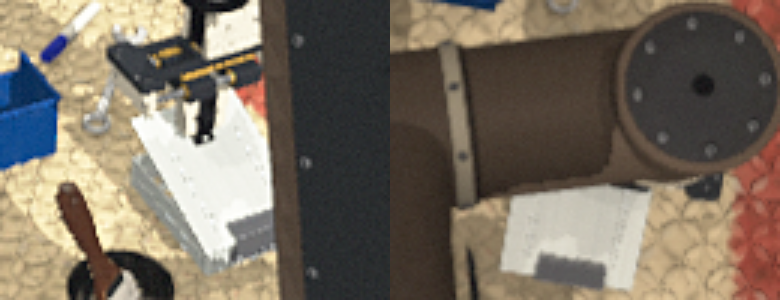

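```bash
python3 -m handwheel '[[1,0.7,-0.11,0,0],[1,1.5,-0.24,0,0],[1,2.3,-0.37,0,0],[1,3,-0.48,0,0],[1,3,-0.48,1,0],[1,3,-0.48,2.2,0],[1,3,-0.48,3.6,0],[1,3,-0.48,5,0]]' 12;  python3 -m handwheel '[[1,0,0,1.5,0],[1,0,0,3,0],[1,0,0,4.5,0],[1,0,0,6,0],[1,0,0,7.5,0],[1,0,0,9,0],[1,0,0,9,0],[1,0,0,9,0]]' 12
python3 - <<'E'
from h import *
for n in('scene','top'):
    p,d=imaging.capture(n); np.savez(n+'1.npz',p=p,d=d)
    print(n,proj(n,[[.53,-.137,.2]]))
    for o in finder.cut_out(n,'lid')[:2]: 
        P,_=pts(n,d,o['region']); P=P[P[:,2]>.06]; print(o['p'],o['pixel'],len(P)); 
        if len(P)>30: u,s,vt=np.linalg.svd(P-np.median(P,0),full_matrices=False); print(np.median(P,0),vt[2],np.percentile(P,[2,98],axis=0))
    P,_=pts(n,d,np.ones(d.shape,bool))
    # wall face: highest z in front band
    B=P[(P[:,2]>.025)&(P[:,2]<.075)&(P[:,0]>.62)&(P[:,0]<.72)&(P[:,1]>-.03)&(P[:,1]<.17)]
    for q in np.arange(-.02,.17,.03):
        b=B[abs(B[:,1]-q)<.015]; print(round(q,3),len(b),np.round(np.percentile(b[:,0],[5,20,50,80]),4) if len(b) else '')
E
```

```text
time_s: 6.15
tcp_pos: [0.5341, -0.1368, 0.142]
eef_rot: [180.0, 0.1, 170.9]
contact_force: [0.2, 1.1, -2.5]
gripper_width: 0.0155
gripper_force: 12.0
time_s: 7.15
tcp_pos: [0.5337, -0.1368, 0.23]
eef_rot: [180.0, -0.0, 170.9]
contact_force: [0.1, -0.5, -2.8]
gripper_width: 0.0161
gripper_force: 12.0
scene [[355.57116268 159.04822379]]
0.62 [364.1, 166.4] 1745
[ 0.48357046 -0.12184238  0.20755531] [ 0.34136149 -0.0583777  -0.93811746] [[ 0.41307777 -0.18999643  0.18321844]
 [ 0.56921754 -0.06302426  0.24850047]]
-0.02 77 [0.6428 0.6456 0.6483 0.6505]
0.01 103 [0.6471 0.6502 0.6522 0.6546]
0.04 95 [0.6526 0.6545 0.657  0.6592]
0.07 120 [0.6574 0.6602 0.6627 0.6654]
0.1 105 [0.6624 0.6641 0.6662 0.6692]
0.13 101 [0.6677 0.669  0.6714 0.6731]
0.16 89 [0.6721 0.6742 0.6754 0.6773]
top [[379.5904921  196.96432243]]
0.77 [369.6, 225.5] 2105
[ 0.46104703 -0.12286535  0.19833485] [-0.37661437  0.04540621  0.92525666] [[ 0.4099488  -0.1833613   0.18120097]
 [ 0.50915377 -0.06155192  0.21528029]]
-0.02 0 
0.01 0 
0.04 0 
0.07 7 [0.7057 0.7062 0.7099 0.7148]
0.1 0 
0.13 0 
0.16 0
```

```bash
cat > tilt.py <<'E'
from h import *
s=get_state(); print(s['time_s'],s['tcp_pos'].round(4),s['gripper_force'],s['contact_force'].round(1))
g=s['tcp_pos']
for n in('scene','top'):
    p,d=imaging.capture(n); np.savez(n+'_l.npz',p=p,d=d)
    for o in finder.cut_out(n,'lid')[:1]:
        P,_=pts(n,d,o['region']); P=P[np.linalg.norm(P-g,axis=1)<.22]; print(n,round(o['p'],2),len(P))
        if len(P)<60: continue
        for _ in range(4):
            c=P.mean(0); nrm=np.linalg.svd(P-c,full_matrices=False)[2][2]; e=abs((P-c)@nrm); P=P[e<max(.004,np.median(e)*2)]
        a=np.array([np.cos(np.radians(-9.1)),np.sin(np.radians(-9.1)),0]); nrm*=-np.sign(nrm@a)
        print(' n',nrm.round(3),'tilt',np.degrees(np.arctan2(-nrm@a,nrm[2])).round(1),'c',c.round(3),'range',np.percentile(P,[2,98],axis=0).round(3).tolist(), 'lowest along a', ((P[P[:,2].argsort()[:20]]).mean(0)).round(3),'twist',np.degrees(np.arctan2(nrm[1],nrm[0])).round(1))
E
python3 -m handwheel '[[1,0,0,0,0],[1,0,0,0,0],[1,0,0,0,0],[1,0,0,0,0]]' 7; python3 tilt.py
```

```text
time_s: 7.85
tcp_pos: [0.534, -0.1369, 0.2304]
eef_rot: [180.0, -0.0, 170.9]
contact_force: [0.6, 0.0, -1.3]
gripper_width: 0.0156
gripper_force: 7.0
7.85 [ 0.534  -0.1369  0.2304] 6.999917551875114 [ 0.6  0.  -1.3]
scene 0.9 1658
 n [-0.319  0.05   0.946] tilt 18.8 c [ 0.48  -0.123  0.207] range [[0.414, -0.19, 0.185], [0.565, -0.064, 0.235]] lowest along a [ 0.419 -0.104  0.183] twist 171.1
top 0.67 2092
 n [-0.32   0.05   0.946] tilt 18.9 c [ 0.46  -0.122  0.199] range [[0.41, -0.183, 0.182], [0.509, -0.062, 0.215]] lowest along a [ 0.413 -0.122  0.18 ] twist 171.2
```

```bash
python3 -m handwheel '[[1,0,0,0,0],[1,0,0,0,0],[1,0,0,0,0],[1,0,0,0,0]]' 4.5; python3 tilt.py
```

```text
time_s: 8.55
tcp_pos: [0.534, -0.1369, 0.2304]
eef_rot: [-180.0, -0.0, 170.9]
contact_force: [0.3, 0.1, -2.4]
gripper_width: 0.0158
gripper_force: 4.5
8.55 [ 0.534  -0.1369  0.2304] 4.49989914894104 [ 0.3  0.1 -2.4]
scene 0.75 0
top 0.88 1077
 n [-0.755  0.117  0.645] tilt 49.8 c [ 0.486 -0.126  0.154] range [[0.459, -0.187, 0.126], [0.514, -0.067, 0.183]] lowest along a [ 0.463 -0.119  0.125] twist 171.2
```

```bash
python3 -m handwheel '[[1,1,2.5,0,0],[1,2.5,6,0,0],[1,4,10,0,0],[1,6,14,0,0],[1,7.5,18,0,0],[1,8.5,20.2,0,0],[1,8.5,20.2,-3,0],[1,8.5,20.2,-3,0]]' 10; python3 tilt.py
```

```text
time_s: 9.75
tcp_pos: [0.6173, 0.0647, 0.198]
eef_rot: [-179.9, -0.3, 170.9]
contact_force: [-1.2, -0.6, -1.9]
gripper_width: 0.0158
gripper_force: 10.0
9.75 [0.6173 0.0647 0.198 ] 9.999917596578598 [-1.2 -0.6 -1.9]
scene 0.93 1983
 n [-0.753  0.117  0.648] tilt 49.6 c [0.592 0.072 0.148] range [[0.545, 0.009, 0.097], [0.651, 0.13, 0.214]] lowest along a [0.548 0.079 0.094] twist 171.1
top 0.57 1229
 n [-0.758  0.117  0.641] tilt 50.1 c [0.576 0.074 0.13 ] range [[0.546, 0.014, 0.097], [0.605, 0.134, 0.162]] lowest along a [0.548 0.075 0.095] twist 171.2
```

```bash
python3 -m handwheel '[[1,0,0,-2,0],[1,0,0,-4,0],[1,0,0,-6,0],[1,0,0,-7,0],[1,0,0,-7,0]]' 10;python3 -m handwheel '[[1,0,0,0,0],[1,0,0,0,0],[1,0,0,0,0],[1,0,0,0,0]]' 3.7; python3 tilt.py
```

```text
time_s: 10.58
tcp_pos: [0.619, 0.0649, 0.1306]
eef_rot: [-180.0, -0.0, 170.9]
contact_force: [1.0, 0.0, -2.4]
gripper_width: 0.0157
gripper_force: 10.0
time_s: 11.08
tcp_pos: [0.6191, 0.0652, 0.1307]
eef_rot: [180.0, 0.0, 170.9]
contact_force: [-0.4, -1.0, -3.6]
gripper_width: 0.0161
gripper_force: 3.7
11.075 [0.6191 0.0652 0.1307] 3.6999984830617905 [-0.4 -1.  -3.6]
scene 0.96 1883
 n [-0.757  0.109  0.645] tilt 49.9 c [0.595 0.073 0.082] range [[0.549, 0.008, 0.029], [0.653, 0.132, 0.146]] lowest along a [0.551 0.08  0.027] twist 171.8
top 0.81 1039
 n [-0.759  0.119  0.641] tilt 50.2 c [0.575 0.074 0.059] range [[0.546, 0.013, 0.026], [0.603, 0.135, 0.091]] lowest along a [0.55  0.084 0.024] twist 171.1
```

```bash
python3 -m handwheel '[[1,0,0,-1,0],[1,0,0,-2,0],[1,0,0,-2.4,0],[1,0,0,-2.6,0],[1,0,0,-2.7,0],[1,0,0,-2.7,0]]' 4; python3 tilt.py
```

```text
time_s: 12.02
tcp_pos: [0.6193, 0.0653, 0.1038]
eef_rot: [180.0, 0.0, 170.9]
contact_force: [2.1, 0.2, 2.8]
gripper_width: 0.0159
gripper_force: 4.0
12.025 [0.6193 0.0653 0.1038] 4.000071287155151 [2.1 0.2 2.8]
scene 0.89 1808
 n [-0.731  0.108  0.674] tilt 47.6 c [0.593 0.073 0.056] range [[0.544, 0.009, 0.006], [0.653, 0.132, 0.118]] lowest along a [0.547 0.074 0.003] twist 171.6
top 0.64 1057
 n [-0.731  0.118  0.672] tilt 47.8 c [0.571 0.075 0.033] range [[0.539, 0.016, 0.001], [0.601, 0.135, 0.064]] lowest along a [ 0.543  0.077 -0.001] twist 170.8
```

```bash
python3 -m handwheel '[[1,-0.8,0.13,0.4,0],[1,-1.57,0.25,0.75,0],[1,-2.15,0.34,1.0,0],[1,-2.7,0.43,1.2,0],[1,-3.3,0.53,1.45,0],[1,-3.87,0.62,1.6,0],[1,-4.5,0.72,1.75,0],[1,-5.1,0.81,1.85,0]]' 4; python3 tilt.py
```

```text
time_s: 13.22
tcp_pos: [0.5676, 0.0733, 0.122]
eef_rot: [180.0, 0.0, 170.9]
contact_force: [-0.4, 0.6, -2.6]
gripper_width: 0.0159
gripper_force: 4.0
13.225 [0.5676 0.0733 0.122 ] 3.999796360731125 [-0.4  0.6 -2.6]
scene 0.8 1834
 n [-0.732  0.103  0.674] tilt 47.6 c [0.545 0.085 0.078] range [[0.495, 0.015, 0.025], [0.602, 0.14, 0.137]] lowest along a [0.496 0.087 0.022] twist 172.0
top 0.86 858
 n [-0.73   0.113  0.674] tilt 47.6 c [0.517 0.082 0.049] range [[0.488, 0.024, 0.021], [0.544, 0.141, 0.077]] lowest along a [0.491 0.079 0.02 ] twist 171.2
```

```bash
python3 -m handwheel '[[1,0,0,4,0],[1,0,0,8,0],[1,-2,-5,8,0],[1,-4,-10,8,0],[1,-6.5,-15,8,0],[1,-8.7,-20.2,8,0],[1,-8.7,-20.2,5,0],[1,-8.7,-20.2,2.5,0]]' 12; python3 -m handwheel '[[1,0,0,0,0],[1,0,0,0,0]]'; python3 tilt.py
```

```text
time_s: 14.42
tcp_pos: [0.4808, -0.1297, 0.1465]
eef_rot: [180.0, 0.1, 170.8]
contact_force: [0.6, 1.0, -2.5]
gripper_width: 0.0158
gripper_force: 12.0
time_s: 14.68
tcp_pos: [0.4817, -0.1288, 0.1478]
eef_rot: [-180.0, 0.0, 170.9]
contact_force: [0.0, -0.3, -1.9]
gripper_width: 0.0158
gripper_force: 12.0
14.675 [ 0.4817 -0.1288  0.1478] 11.999892890453339 [ 0.  -0.3 -1.9]
scene 0.8 1821
 n [-0.735  0.105  0.67 ] tilt 47.9 c [ 0.455 -0.119  0.099] range [[0.41, -0.186, 0.049], [0.51, -0.061, 0.157]] lowest along a [ 0.41  -0.113  0.047] twist 171.8
top 0.66 440
 n [-0.752  0.108  0.65 ] tilt 49.5 c [ 0.419 -0.129  0.063] range [[0.403, -0.178, 0.045], [0.433, -0.061, 0.085]] lowest along a [ 0.408 -0.107  0.045] twist 171.8
```

```bash
python3 -m handwheel '[[1,-1,0.16,-0.2,0],[1,-1.6,0.25,-0.1,0],[1,-2.3,0.37,0.3,0],[1,-3,0.47,0.7,0],[1,-3.5,0.55,0.9,0],[1,-4.1,0.65,1.1,0],[1,-4.7,0.75,1.3,0],[1,-5.2,0.82,1.45,0]]' 4; python3 tilt.py
```

```text
time_s: 15.88
tcp_pos: [0.4289, -0.1205, 0.1618]
eef_rot: [180.0, 0.0, 170.9]
contact_force: [2.3, 0.2, -0.2]
gripper_width: 0.0159
gripper_force: 4.0
15.875 [ 0.4289 -0.1205  0.1618] 3.999750539660454 [ 2.3  0.2 -0.2]
scene 0.47 0
```

```bash
python3 -m handwheel '[[1,-0.5,0.08,0.15,0],[1,-1,0.16,0.3,0],[1,-1.5,0.24,0.4,0],[1,-2,0.32,0.45,0],[1,-2.3,0.36,0.5,0],[1,-2.3,0.36,0.5,0]]' 4; python3 -m handwheel '[[1,0.3,-0.05,2,0],[1,1,-0.16,5,0],[1,3,-0.48,8,0],[1,6,-1,8,0],[1,9,-1.4,8,0],[1,9,-1.4,8,0]]' 12; python3 tilt.py
```

```text
time_s: 16.82
tcp_pos: [0.4055, -0.1169, 0.1664]
eef_rot: [180.0, -0.0, 170.9]
contact_force: [0.1, 0.4, -0.3]
gripper_width: 0.0161
gripper_force: 4.0
time_s: 17.58
tcp_pos: [0.497, -0.1312, 0.2452]
eef_rot: [-180.0, -0.1, 170.9]
contact_force: [-1.2, -0.6, -2.8]
gripper_width: 0.0161
gripper_force: 12.0
17.575 [ 0.497  -0.1312  0.2452] 11.999690383672714 [-1.2 -0.6 -2.8]
scene 0.7 1559
 n [-0.961  0.154  0.228] tilt 76.8 c [ 0.506 -0.128  0.182] range [[0.486, -0.191, 0.124], [0.528, -0.072, 0.254]] lowest along a [ 0.494 -0.121  0.121] twist 170.9
```

```bash
python3 -m handwheel '[[1,1.5,2.5,0,0],[1,4,6.5,0,0],[1,6.5,10.5,0,0],[1,9,14.5,0,0],[1,11.2,18,0,0],[1,12.4,19.7,0,0],[1,12.4,19.7,-2,0],[1,12.4,19.7,-4,0]]' 12; python3 -m handwheel '[[1,0,0,-2,0],[1,0,0,-4,0],[1,0,0,-6,0],[1,0,0,-7,0],[1,0,0,-7,0]]' 12; python3 tilt.py
```

```text
time_s: 18.77
tcp_pos: [0.6195, 0.066, 0.2062]
eef_rot: [180.0, 0.0, 170.9]
contact_force: [0.1, -0.1, -2.4]
gripper_width: 0.016
gripper_force: 12.0
time_s: 19.4
tcp_pos: [0.6195, 0.0657, 0.1362]
eef_rot: [-180.0, -0.1, 170.9]
contact_force: [0.9, 0.9, -1.4]
gripper_width: 0.0162
gripper_force: 12.0
19.4 [0.6195 0.0657 0.1362] 11.999384611845016 [ 0.9  0.9 -1.4]
scene 0.97 1511
 n [-0.964  0.152  0.219] tilt 77.4 c [0.629 0.068 0.077] range [[0.61, 0.006, 0.015], [0.651, 0.125, 0.152]] lowest along a [0.618 0.085 0.013] twist 171.0
top 0.36 18
```

```bash
python3 -m handwheel '[[1,0,0,-0.5,0],[1,0,0,-0.9,0],[1,0.5,-0.08,-0.9,0],[1,1,-0.16,-0.9,0],[1,1.0,-0.16,-0.9,0]]' 12; python3 -m handwheel '[[1,0.4,-0.06,0,0],[1,0.4,-0.06,0,0]]' 12; python3 -m handwheel '[[1,0.4,-0.06,0,0],[1,0.4,-0.06,0,0]]' 12
```

```text
time_s: 20.23
tcp_pos: [0.6305, 0.0643, 0.1273]
eef_rot: [-180.0, -0.0, 170.9]
contact_force: [0.6, -0.6, -3.1]
gripper_width: 0.0159
gripper_force: 12.0
time_s: 20.48
tcp_pos: [0.6342, 0.0638, 0.1274]
eef_rot: [180.0, 0.0, 170.9]
contact_force: [-0.0, 0.3, -2.3]
gripper_width: 0.0164
gripper_force: 12.0
time_s: 20.72
tcp_pos: [0.6378, 0.0631, 0.1274]
eef_rot: [-180.0, -0.0, 170.9]
contact_force: [-2.3, 0.3, -0.5]
gripper_width: 0.0161
gripper_force: 12.0
```

```bash
python3 -m handwheel '[[1,-0.1,0.02,-0.15,0],[1,-0.1,0.02,-0.3,0],[1,-0.1,0.02,-0.3,0]]' 8; python3 tilt.py
```

```text
time_s: 21.1
tcp_pos: [0.6381, 0.0633, 0.1262]
eef_rot: [180.0, 0.2, 170.9]
contact_force: [-2.3, -1.9, 7.2]
gripper_width: 0.0158
gripper_force: 8.0
21.1 [0.6381 0.0633 0.1262] 8.000352457165718 [-2.3 -1.9  7.2]
scene 0.6 1477
 n [-0.955  0.144  0.259] tilt 75.0 c [0.644 0.067 0.064] range [[0.623, 0.004, 0.007], [0.668, 0.123, 0.139]] lowest along a [0.631 0.082 0.004] twist 171.4
top 0.43 169
 n [-0.979  0.158 -0.129] tilt 97.4 c [0.622 0.051 0.033] range [[0.594, 0.008, -0.001], [0.634, 0.106, 0.205]] lowest along a [0.623 0.053 0.002] twist 170.8
```

```bash
python3 -m handwheel '[[1,-0.1,0.02,0.1,0],[0.9,-0.1,0.02,0.1,0],[0.7,-0.1,0.02,0.1,0],[0.5,-0.1,0.02,0.1,0],[0.5,-0.1,0.02,0.1,0]]' 4; python3 tilt.py
```

```text
time_s: 21.92
tcp_pos: [0.6358, 0.0637, 0.1251]
eef_rot: [-180.0, -0.0, 170.9]
contact_force: [0.8, 0.7, 0.5]
gripper_width: 0.04
gripper_force: 0.0
21.925 [0.6358 0.0637 0.1251] 0.0 [0.8 0.7 0.5]
scene 0.95 1463
 n [-0.955  0.147  0.259] tilt 75.0 c [0.643 0.067 0.062] range [[0.621, 0.004, 0.005], [0.668, 0.124, 0.137]] lowest along a [0.628 0.067 0.002] twist 171.2
top 0.52 151
 n [-0.96   0.148  0.239] tilt 76.2 c [0.628 0.069 0.014] range [[0.617, 0.01, -0.001], [0.637, 0.114, 0.032]] lowest along a [0.624 0.065 0.001] twist 171.3
```

```bash
python3 -m handwheel '[[0.5,-0.1,0,3,0],[0.5,-0.1,0,7,0],[0.2,-0.1,0,10,5],[0.2,-1,2.5,11,15],[0.1,-3,6,11,25],[0.1,-5,9,11,35],[0.1,-7,12,11,45],[0.1,-9,15,11,55]]' 10;python3 -m handwheel '[[0.1,-2,2,0,10],[0.1,-4,3,-2,20],[0.1,-5,3.5,-5,30],[0.1,-5,3.5,-8,35],[0.1,-5,3.5,-10,35],[0.1,-5,3.5,-10,35]]' 10
python3 - <<'E'
from h import *
for n in ('top','scene'):
    p,d=imaging.capture(n); np.savez(n+'2.npz',p=p,d=d)
    for o in finder.cut_out(n,'seal')[:4]:
        P,_=pts(n,d,o['region']); print(n,round(o['p'],2),o['pixel'],np.median(P,0).round(4) if len(P) else 0,len(P))
E
```

```text
time_s: 23.12
tcp_pos: [0.5453, 0.2145, 0.2355]
eef_rot: [-180.0, 0.0, -133.8]
contact_force: [1.3, 0.3, -0.1]
gripper_width: 0.0789
gripper_force: 0.0
time_s: 23.88
tcp_pos: [0.4952, 0.248, 0.1341]
eef_rot: [179.9, -0.1, -99.1]
contact_force: [0.1, -0.2, 0.5]
gripper_width: 0.0788
gripper_force: 0.0
top 0.73 [248.9, 250.3] [0.3915 0.216  0.016 ] 248
top 0.68 [242.7, 216.8] [0.4889 0.2349 0.0153] 165
top 0.48 [368.9, 230.1] [ 0.4608 -0.1264  0.0032] 2135
scene 0.82 [284.5, 281.9] [0.3865 0.2241 0.0152] 289
scene 0.67 [255.3, 267.8] [0.4887 0.2529 0.0155] 249
scene 0.36 [362.1, 212.3] [ 0.4712 -0.1291  0.0149] 1765
```

```bash
python3 -m handwheel '[[0.1,-0.05,0.05,-4,0],[0.1,-0.05,0.05,-8,0],[0.1,-0.05,0.05,-11.5,0],[0.1,-0.05,0.05,-12.6,0],[0.1,-0.05,0.05,-13.1,0],[0.1,-0.05,0.05,-13.1,0]]' 15; python3 -m handwheel '[[0.4,0,0,0,0],[0.5,0,0,0,0],[0.5,0,0,0,0],[0.5,0,0,0,0]]' 15
```

```text
time_s: 24.82
tcp_pos: [0.4961, 0.2497, 0.0055]
eef_rot: [-179.9, 0.1, -99.1]
contact_force: [-0.8, 0.2, 0.4]
gripper_width: 0.0792
gripper_force: 0.0
time_s: 25.32
tcp_pos: [0.4958, 0.2494, 0.0051]
eef_rot: [-180.0, 0.0, -99.1]
contact_force: [-1.9, 0.2, 5.9]
gripper_width: 0.0603
gripper_force: 15.1
```

Run:
```python
from h import *
p,d=imaging.capture('scene'); u,v=proj('scene',[[.49,.25,.03]])[0].astype(int); save('g1.png',cv2.resize(p[v-30:v+30,u-40:u+40],(640,480),interpolation=cv2.INTER_CUBIC)); s=get_state(); print(s['contact_force'],s['gripper_width'])
```

```text
[-1.1896396  -1.23398266  7.07382318] 0.060102545713483016
```

View pics/g1.png

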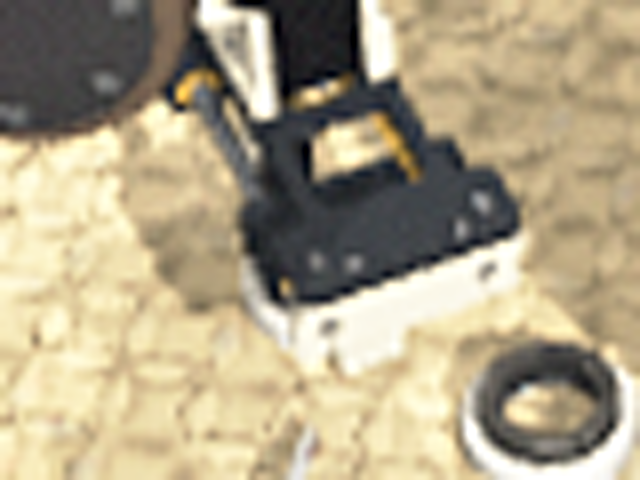

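```bash
python3 -m handwheel '[[0.2,0,0,0,0],[0.2,0,0,-0.2,0],[0.2,0,0,-0.35,0],[0.3,0,0,-0.35,0],[0.5,0,0,-0.35,0],[0.5,0,0,-0.35,0],[0.5,0,0,-0.35,0]]' 15
```

```text
time_s: 26.25
tcp_pos: [0.4954, 0.2491, 0.0009]
eef_rot: [180.0, -0.0, -99.1]
contact_force: [0.5, -0.1, -1.1]
gripper_width: 0.0604
gripper_force: 15.0
```

```bash
python3 -m handwheel '[[0.5,0,0,1,0],[0.5,0,0,4,0],[0.5,1,0,8,0],[0.5,2.5,-1,13,0],[0.5,3.5,-4,18,0],[0.5,3.5,-8,20,0],[0.5,3.5,-12,20,0],[0.5,3,-17,20,0]]' 15; python3 -m handwheel '[[0.5,-1,-5,0,0],[0.5,-3,-10,0,0],[0.5,-4.5,-15,0,0],[0.5,-6,-19,0,0],[0.5,-6,-20.5,0,0],[0.5,-6,-20.5,0,0],[0.5,-6,-20.5,0,0]]' 15
python3 - <<'E'
from h import *
for n in ('top','scene'):
    p,d=imaging.capture(n); np.savez(n+'3.npz',p=p,d=d)
    for o in finder.cut_out(n,'seal')[:3]:
        P,_=pts(n,d,o['region']); print(n,round(o['p'],2),o['pixel'],np.median(P,0).round(4) if len(P) else 0,len(P))
z=np.load('top3.npz');P,_=pts('top',z['d'],np.ones(z['d'].shape,bool))
T=P[(P[:,2]>.034)&(P[:,2]<.048)&(abs(P[:,0]-.465)<.1)&(abs(P[:,1]+.126)<.075)]*1000
a=np.radians(-9.1);u=T[:,:2]@[np.cos(a),np.sin(a)];v=T[:,:2]@[-np.sin(a),np.cos(a)]
print('tray rim u',np.percentile(u,[0,2,98,100]).round(1),'v',np.percentile(v,[0,2,98,100]).round(1),len(T))
E
```

```text
time_s: 27.25
tcp_pos: [0.5255, 0.0782, 0.2021]
eef_rot: [-179.9, 0.1, -99.1]
contact_force: [0.8, 0.2, -2.1]
gripper_width: 0.0609
gripper_force: 15.0
time_s: 28.12
tcp_pos: [0.4658, -0.1253, 0.2012]
eef_rot: [-180.0, 0.0, -99.1]
contact_force: [0.5, 0.1, -0.2]
gripper_width: 0.0605
gripper_force: 15.0
top 0.54 [236.5, 249.8] [0.3886 0.2415 0.0154] 52
scene 0.74 [362.4, 168.7] [ 0.4657 -0.107   0.214 ] 165
scene 0.64 [285.5, 283.3] [0.3877 0.2237 0.0153] 305
tray rim u [394.7 395.1 413.5 413.8] v [-106.3 -104.5  -21.4  -19.6] 2
```

```bash
python3 -m handwheel '[[0.5,0,-0.1,-5,0],[0.5,0,-0.1,-10,0],[0.5,0,-0.1,-14,0],[0.5,0,-0.1,-17,0],[0.5,0,-0.1,-18.5,0],[0.5,0,-0.1,-19.3,0],[0.5,0,-0.1,-19.6,0],[0.5,0,-0.1,-19.6,0]]' 15
```

```text
time_s: 29.32
tcp_pos: [0.4659, -0.1267, 0.0053]
eef_rot: [-180.0, 0.0, -99.1]
contact_force: [-0.5, 0.6, -1.1]
gripper_width: 0.0606
gripper_force: 15.0
```

```bash
python3 -m handwheel '[[0.5,0,0,-0.1,0],[0.5,0,0,-0.15,0],[0.5,0,0,-0.15,0]]' 10; python3 -m handwheel '[[0.4,0,0,0,0],[0.2,0,0,0,0],[0.15,0,0,0,0],[0.15,0,0,0,0],[0.15,0,0,2,0],[0.15,0,0,6,0],[0.15,0,0,11,0],[0.15,0,0,16,0]]' 10
```

```text
time_s: 29.7
tcp_pos: [0.4656, -0.1269, 0.0037]
eef_rot: [-180.0, 0.0, -99.1]
contact_force: [-0.2, 0.4, 0.9]
gripper_width: 0.0606
gripper_force: 10.0
time_s: 30.7
tcp_pos: [0.4651, -0.1269, 0.165]
eef_rot: [180.0, -0.0, -99.1]
contact_force: [1.0, 0.3, -0.7]
gripper_width: 0.0746
gripper_force: 0.0
```

```bash
python3 -m handwheel '[[0.4,0,0,3,-10],[0.5,1.5,2,7,-20],[0.5,4,4.5,8,-30],[0.5,6.5,7.5,8,-40],[0.5,9,10.5,8,-50],[0.5,11.5,13.5,8,-60],[0.5,14,16,8,-70],[0.5,16.5,18.5,8,-80]]' 10; python3 -m handwheel '[[0.5,0.5,0.5,0,-10],[0.5,0.5,0.5,0,-10]]'
python3 - <<'E'
from h import *
for n in ('top','scene'):
    p,d=imaging.capture(n); np.savez(n+'4.npz',p=p,d=d)
    P,_=pts(n,d,np.ones(d.shape,bool)); P=P*1000
    a=np.radians(-9.1);R=np.array([[np.cos(a),np.sin(a)],[-np.sin(a),np.cos(a)]])
    Q=P[:,:2]@R.T-[479.9,-51.3]
    k=(abs(Q[:,0])<70)&(abs(Q[:,1])<46)&(P[:,2]>12)&(P[:,2]<34); q=Q[k]; print(n,'ring in tray',len(q),np.percentile(q,[2,50,98],axis=0).round(1).tolist(),np.percentile(P[k,2],[5,50,95]).round(1))
    k=(P[:,2]>36)&(P[:,2]<46)&(abs(Q[:,0])<95)&(abs(Q[:,1])<75); q=Q[k]; print('rim',len(q),np.percentile(q,[1,99],axis=0).round(1).tolist())
E
python3 tilt.py
```

```text
time_s: 31.7
tcp_pos: [0.6311, 0.0591, 0.2432]
eef_rot: [-180.0, -0.0, -179.4]
contact_force: [-0.2, -0.7, -0.5]
gripper_width: 0.0439
gripper_force: 0.0
time_s: 31.95
tcp_pos: [0.6355, 0.0636, 0.2426]
eef_rot: [-180.0, -0.1, 171.0]
contact_force: [0.4, -0.7, -0.1]
gripper_width: 0.0437
gripper_force: 0.0
top ring in tray 233 [[-27.9, -26.6], [-0.7, 2.8], [27.5, 30.0]] [12.8 19.3 25.2]
rim 199 [[-78.8, -57.6], [80.9, 58.5]]
scene ring in tray 186 [[-28.0, -24.9], [-4.8, 4.7], [23.0, 30.3]] [12.9 18.8 26.6]
rim 212 [[-90.0, -59.8], [83.6, 58.1]]
32.05 [0.6351 0.0629 0.2433] 0.0 [-0.3 -0.3  0.4]
scene 0.58 1533
 n [-0.954  0.146  0.263] tilt 74.8 c [0.651 0.064 0.093] range [[0.629, 0.004, 0.029], [0.673, 0.121, 0.161]] lowest along a [0.633 0.064 0.026] twist 171.3
top 0.73 391
 n [-0.987  0.161  0.009] tilt 89.5 c [0.637 0.065 0.055] range [[0.625, 0.007, 0.028], [0.649, 0.124, 0.157]] lowest along a [0.631 0.056 0.028] twist 170.7
```

```bash
python3 -m handwheel '[[0.5,0.05,0.05,-4,0],[0.5,0.05,0.05,-8,0],[0.5,0.05,0.05,-10.8,0],[0.5,0.05,0.05,-11.75,0],[0.5,0.05,0.05,-11.75,0],[0.8,0.05,0.05,-11.75,0],[1,0.05,0.05,-11.75,0],[1,0.05,0.05,-11.75,0]]' 12; python3 -m handwheel '[[1,0,0,0,0],[1,0,0,0,0]]'
```

```text
time_s: 33.25
tcp_pos: [0.6363, 0.0638, 0.1267]
eef_rot: [180.0, 0.1, 170.9]
contact_force: [-0.5, -0.3, 0.3]
gripper_width: 0.0191
gripper_force: 0.0
time_s: 33.5
tcp_pos: [0.6363, 0.0636, 0.1265]
eef_rot: [180.0, 0.0, 170.9]
contact_force: [0.1, -0.2, 4.3]
gripper_width: 0.0159
gripper_force: 12.0
```

```bash
python3 -m handwheel '[[1,-0.2,0.03,0.5,0],[1,-0.2,0.03,1.5,0],[1,0,0,2.5,0],[1,0.4,-0.06,3.7,0],[1,0.8,-0.13,4.8,0],[1,0.8,-0.13,4.8,0]]' 14; python3 tilt.py
```

```text
time_s: 34.25
tcp_pos: [0.645, 0.0624, 0.1752]
eef_rot: [179.9, 0.1, 170.9]
contact_force: [-0.3, -0.3, -3.1]
gripper_width: 0.0159
gripper_force: 14.0
34.25 [0.645  0.0624 0.1752] 13.99896427989006 [-0.3 -0.3 -3.1]
scene 0.64 1581
 n [-0.953  0.158  0.259] tilt 75.0 c [0.653 0.066 0.116] range [[0.631, 0.003, 0.054], [0.68, 0.122, 0.196]] lowest along a [0.636 0.063 0.052] twist 170.6
top 0.65 212
 n [-0.957  0.152  0.246] tilt 75.8 c [0.635 0.063 0.061] range [[0.625, 0.005, 0.047], [0.645, 0.122, 0.077]] lowest along a [0.634 0.077 0.049] twist 171.0
```

```bash
python3 -m handwheel '[[1,0.8,-0.13,0,0],[1,1.6,-0.26,-0.1,0],[1,2.47,-0.4,-0.23,0],[1,3.4,-0.55,-0.4,0],[1,4.35,-0.7,-0.66,0],[1,5.2,-0.84,-1,0],[1,6.1,-0.98,-1.4,0],[1,6.1,-0.98,-1.4,0]]' 4.5; python3 tilt.py
```

```text
time_s: 35.45
tcp_pos: [0.7053, 0.0523, 0.159]
eef_rot: [-180.0, -0.1, 170.9]
contact_force: [-0.2, 0.3, -0.9]
gripper_width: 0.0163
gripper_force: 4.5
35.45 [0.7053 0.0523 0.159 ] 4.499861150979996 [-0.2  0.3 -0.9]
scene 0.83 1841
 n [-0.653  0.105  0.75 ] tilt 41.4 c [0.674 0.061 0.111] range [[0.619, -0.004, 0.065], [0.743, 0.12, 0.169]] lowest along a [0.622 0.068 0.063] twist 170.9
top 0.66 1518
 n [-0.65   0.106  0.752] tilt 41.2 c [0.658 0.062 0.098] range [[0.616, 0.003, 0.065], [0.699, 0.123, 0.132]] lowest along a [0.618 0.055 0.062] twist 170.8
```

```bash
python3 -m handwheel '[[1,0.65,-0.1,-0.45,0],[1,1.28,-0.2,-0.93,0],[1,1.9,-0.3,-1.5,0],[1,2.5,-0.4,-2.13,0],[1,2.5,-0.4,-2.13,0]]' 5; python3 -m handwheel '[[1,0,0,0,0],[1,0,0,1,0],[1,0,0,3,0],[1,0,0,6,0],[1,0,0,8,0],[1,0,0,8,0]]' 16; python3 tilt.py
```

```text
time_s: 36.28
tcp_pos: [0.7299, 0.0483, 0.1373]
eef_rot: [-180.0, -0.1, 170.9]
contact_force: [-0.5, 0.0, -2.9]
gripper_width: 0.0159
gripper_force: 5.0
time_s: 37.02
tcp_pos: [0.731, 0.0488, 0.2218]
eef_rot: [179.9, 0.3, 170.9]
contact_force: [0.3, -0.8, -2.9]
gripper_width: 0.016
gripper_force: 16.0
37.025 [0.731  0.0488 0.2218] 15.999800562858582 [ 0.3 -0.8 -2.9]
scene 0.56 1712
 n [-0.382  0.058  0.922] tilt 22.7 c [0.682 0.06  0.188] range [[0.615, -0.005, 0.16], [0.763, 0.121, 0.221]] lowest along a [0.618 0.064 0.159] twist 171.3
top 0.71 0
```

```bash
cat > inlid.py <<'E'
from h import *
import sys
th=np.radians(float(sys.argv[1])); g=get_state()['tcp_pos']+[0,0,.019]
a=np.array([np.cos(np.radians(-9.1)),np.sin(np.radians(-9.1)),0]); b=np.array([-a[1],a[0],0]); zz=np.array([0,0,1.])
X=np.cos(th)*a+np.sin(th)*zz; Z=-np.sin(th)*a+np.cos(th)*zz
for n in('scene','top'):
    p,d=imaging.capture(n); 
    for o in finder.cut_out(n,'lid')[:1]:
        P,_=pts(n,d,o['region']); P=(P-g)[np.linalg.norm(P-g,axis=1)<.22]*1000
        if len(P)<60: continue
        L=np.c_[P@X,P@b,P@Z]; zt=np.median(L[:,2]); k=abs(L[:,2]-zt)<4; L=L[k]; q=np.percentile(L,[.5,99.5],axis=0)
        print(n,len(L),'grasp lid z',(3-zt).round(1),'lid x of grasp by foot',(-85-q[0,0]).round(1),'by nose',(85-q[1,0]).round(1),'y',q[:,1].round(1),'slope',np.degrees(np.polyfit(L[:,0],L[:,2],1)[0]).round(1))
E
python3 inlid.py 22.7
```

```text
scene 1486 grasp lid z 32.1 lid x of grasp by foot 53.8 by nose 58.2 y [-60.3  62.7] slope -0.5
top 2200 grasp lid z 32.7 lid x of grasp by foot 55.9 by nose 72.5 y [-59.9  64.9] slope -0.2
```

```bash
python3 -m handwheel '[[1,-2,-2,0,0],[1,-6,-5.5,0,0],[1,-10,-9,0,0],[1,-14,-12.5,0,0],[1,-18,-16,0,0],[1,-20.8,-18.4,0,0],[1,-20.8,-18.4,-3,0],[1,-20.8,-18.4,-6,0]]' 16; python3 -m handwheel '[[1,0,0,-2,0],[1,0,0,-4,0],[1,0,0,-5,0],[1,0,0,-5,0],[1,0,0,-5,0]]' 16; python3 tilt.py; python3 inlid.py 22.4
```

```text
time_s: 38.42
tcp_pos: [0.5219, -0.1359, 0.1587]
eef_rot: [180.0, 0.1, 170.8]
contact_force: [-0.1, -1.1, -1.9]
gripper_width: 0.0158
gripper_force: 16.0
time_s: 39.05
tcp_pos: [0.5225, -0.1355, 0.1094]
eef_rot: [180.0, 0.1, 170.9]
contact_force: [-0.4, 0.5, -1.9]
gripper_width: 0.0157
gripper_force: 16.0
39.05 [ 0.5225 -0.1355  0.1094] 15.999863147735596 [-0.4  0.5 -1.9]
scene 0.86 1494
 n [-0.384  0.057  0.922] tilt 22.8 c [ 0.477 -0.12   0.077] range [[0.413, -0.189, 0.049], [0.557, -0.065, 0.11]] lowest along a [ 0.415 -0.103  0.048] twist 171.5
top 0.73 1467
 n [-0.398  0.048  0.916] tilt 23.6 c [ 0.451 -0.121  0.065] range [[0.409, -0.183, 0.046], [0.491, -0.06, 0.083]] lowest along a [ 0.407 -0.121  0.044] twist 173.1
scene 1275 grasp lid z 32.9 lid x of grasp by foot 51.3 by nose 57.5 y [-60.3  63.6] slope 0.0
top 1355 grasp lid z 34.3 lid x of grasp by foot 55.6 by nose 127.1 y [-59.6  64.6] slope 0.2
```

```bash
cat > edge.py <<'E'
from h import *
a=np.radians(-9.1);R=np.array([[np.cos(a),np.sin(a)],[-np.sin(a),np.cos(a)]])
for n in('scene','top'):
    p,d=imaging.capture(n); o=finder.cut_out(n,'lid')[0]; P,_=pts(n,d,o['region']); P=P*1000; P=P[(P[:,2]>35)&(P[:,2]<140)]
    Q=P[:,:2]@R.T-[479.9,-51.3]; Q=Q[(abs(Q[:,1])<80)&(abs(Q[:,0])<130)]
    lo=[];hi=[];xs=np.arange(-60,90,6.)
    A=[(x,*np.percentile(Q[abs(Q[:,0]-x)<3,1],[1,99])) for x in xs if (abs(Q[:,0]-x)<3).sum()>15]
    A=np.array(A)
    for j,nm in((1,'right'),(2,'left')):
        m=np.median(A[:,j]); k=abs(A[:,j]-m)<5; c=np.polyfit(A[k,0],A[k,j],1); print(n,nm,'v at tray x=0',np.polyval(c,0).round(1),'yaw off',np.degrees(c[0]).round(2),k.sum())
E
python3 edge.py
```

```text
scene right v at tray x=0 -55.9 yaw off -3.05 14
scene left v at tray x=0 60.5 yaw off 0.17 24
top right v at tray x=0 -58.2 yaw off -0.18 15
top left v at tray x=0 64.2 yaw off 0.44 13
```

```bash
python3 -m handwheel '[[1,-0.03,-0.18,-0.1,0],[1,-0.03,-0.18,-0.25,0],[1,-0.6,-0.09,-0.25,0],[1,-1.2,0.01,-0.25,0],[1,-1.7,0.09,-0.25,0],[1,-2.0,0.13,-0.25,0],[1,-2.0,0.13,-0.25,0]]' 14; python3 -m handwheel '[[1,-0.3,0.05,0,0],[1,-0.3,0.05,0,0]]'; python3 -m handwheel '[[1,-0.3,0.05,0,0],[1,-0.3,0.05,0,0]]'
```

```text
time_s: 40.52
tcp_pos: [0.5019, -0.1341, 0.1063]
eef_rot: [180.0, 0.0, 170.9]
contact_force: [0.0, -0.5, -1.8]
gripper_width: 0.0159
gripper_force: 14.0
time_s: 40.78
tcp_pos: [0.4988, -0.1336, 0.1061]
eef_rot: [180.0, -0.0, 170.9]
contact_force: [0.7, 0.5, -3.1]
gripper_width: 0.0162
gripper_force: 14.0
time_s: 41.02
tcp_pos: [0.4962, -0.1331, 0.1063]
eef_rot: [180.0, 0.0, 170.9]
contact_force: [1.5, -0.8, -2.4]
gripper_width: 0.0159
gripper_force: 14.0
```

```bash
python3 inlid.py 22.8; python3 tilt.py
python3 - <<'E'
from h import *
im=[]
for n in('scene','top'):
    p,d=imaging.capture(n); u,v=proj(n,[[.42,-.12,.06]])[0].astype(int); im.append(cv2.resize(p[v-40:v+25,u-40:u+40],(400,325),interpolation=cv2.INTER_CUBIC))
save('ins.png',np.hstack(im))
E
```

```text
scene 1207 grasp lid z 33.1 lid x of grasp by foot 51.7 by nose 58.6 y [-60.2  63.4] slope 0.3
top 149 grasp lid z 29.5 lid x of grasp by foot 55.9 by nose 202.4 y [-30.1  33.8] slope -11.9
41.225 [ 0.4962 -0.1332  0.1062] 13.999759554862976 [ 1.5 -0.5 -2.6]
scene 0.68 1430
 n [-0.398  0.063  0.915] tilt 23.8 c [ 0.457 -0.117  0.075] range [[0.398, -0.188, 0.046], [0.531, -0.06, 0.107]] lowest along a [ 0.395 -0.068  0.044] twist 171.0
top 0.86 977
 n [-0.384  0.065  0.921] tilt 22.9 c [ 0.423 -0.126  0.06 ] range [[0.381, -0.18, 0.044], [0.455, -0.06, 0.076]] lowest along a [ 0.386 -0.114  0.042] twist 170.4
```

View pics/ins.png

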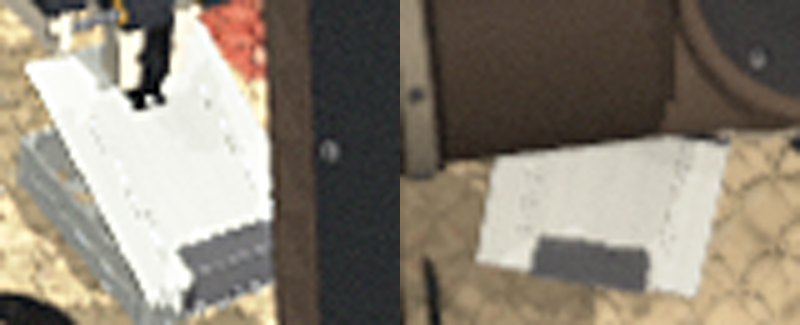

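```bash
python3 -m handwheel '[[1,0.01,0.09,0,1.2],[1,0.01,0.09,-0.2,1.2],[1,0.25,0.05,-0.6,1.2],[1,0.55,0,-1.1,1.2],[1,0.8,-0.04,-1.5,1.2],[1,1.02,-0.07,-1.85,1.2],[1,1.02,-0.07,-1.85,1.2]]' 8; python3 tilt.py;  python3 - <<'E'
from h import *
p,d=imaging.capture('top'); u,v=proj('top',[[.42,-.12,.06]])[0].astype(int); save('ins2.png',cv2.resize(p[v-40:v+25,u-40:u+40],(800,650)[:2],interpolation=cv2.INTER_CUBIC)[:600])
E
```

```text
time_s: 42.4
tcp_pos: [0.506, -0.1339, 0.0872]
eef_rot: [-180.0, -0.0, 172.1]
contact_force: [1.6, -0.1, -0.2]
gripper_width: 0.0162
gripper_force: 8.0
42.4 [ 0.506  -0.1339  0.0872] 8.000417053699493 [ 1.6 -0.1 -0.2]
scene 0.79 1247
 n [-0.245  0.032  0.969] tilt 14.3 c [ 0.468 -0.116  0.065] range [[0.396, -0.188, 0.045], [0.543, -0.063, 0.083]] lowest along a [ 0.394 -0.072  0.043] twist 172.5
top 0.8 1329
 n [-0.266  0.031  0.963] tilt 15.5 c [ 0.431 -0.121  0.054] range [[0.384, -0.182, 0.04], [0.467, -0.057, 0.066]] lowest along a [ 0.383 -0.119  0.039] twist 173.4
```

View pics/ins2.png

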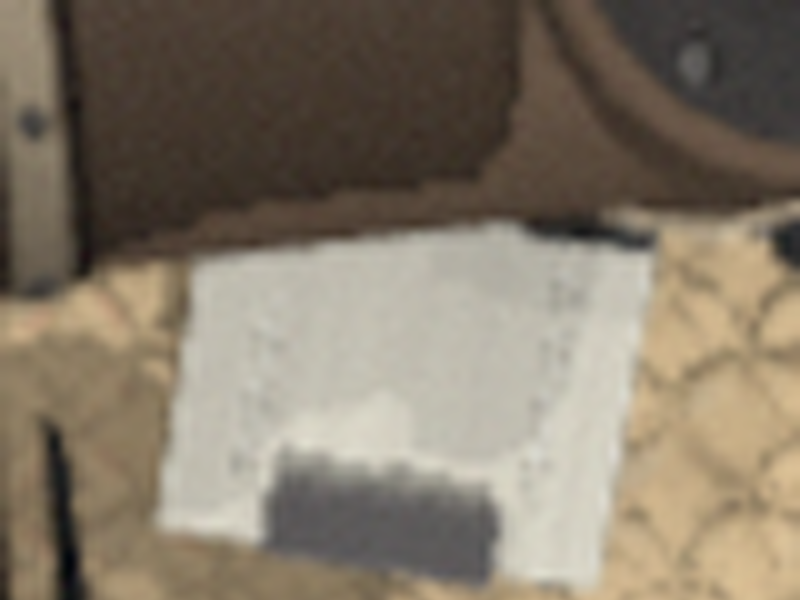

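```bash
python3 -m handwheel '[[1,0.3,-0.05,-0.6,0],[1,0.53,-0.08,-1.1,0],[1,0.75,-0.12,-1.65,0],[1,0.95,-0.15,-2.2,0],[1,0.95,-0.15,-2.2,0]]' 7; python3 tilt.py; python3 inlid.py 5
```

```text
time_s: 43.28
tcp_pos: [0.5155, -0.1354, 0.0649]
eef_rot: [-180.0, -0.1, 172.1]
contact_force: [0.5, -0.1, -1.4]
gripper_width: 0.0157
gripper_force: 7.0
43.275 [ 0.5155 -0.1354  0.0649] 6.999480351805687 [ 0.5 -0.1 -1.4]
scene 0.94 1030
 n [-0.08   0.014  0.997] tilt 4.7 c [ 0.469 -0.111  0.05 ] range [[0.398, -0.188, 0.043], [0.541, -0.061, 0.057]] lowest along a [ 0.406 -0.08   0.043] twist 170.1
top 0.59 1423
 n [-0.079  0.008  0.997] tilt 4.5 c [ 0.437 -0.123  0.046] range [[0.386, -0.181, 0.041], [0.479, -0.06, 0.052]] lowest along a [ 0.391 -0.119  0.04 ] twist 173.9
top 1255 grasp lid z 34.2 lid x of grasp by foot 49.9 by nose 119.7 y [-60.2  60.9] slope -0.4
```

```bash
python3 -m handwheel '[[1,0.1,-0.02,-0.25,0],[1,0.2,-0.03,-0.5,0],[1,0.2,-0.03,-0.5,0]]' 7;  python3 -m handwheel '[[1,0.07,-0.01,-0.2,0],[1,0.12,-0.02,-0.4,0],[1,0.12,-0.02,-0.4,0]]' 7; python3 tilt.py
```

```text
time_s: 44.05
tcp_pos: [0.5177, -0.1357, 0.0604]
eef_rot: [-180.0, -0.0, 172.1]
contact_force: [-0.1, 0.3, -1.5]
gripper_width: 0.0161
gripper_force: 7.0
time_s: 44.42
tcp_pos: [0.5189, -0.1359, 0.0565]
eef_rot: [-180.0, -0.0, 172.1]
contact_force: [-0.2, 0.7, -1.6]
gripper_width: 0.0156
gripper_force: 7.0
44.425 [ 0.5189 -0.1359  0.0565] 6.999821215867996 [-0.2  0.7 -1.6]
scene 0.95 964
 n [-0.013  0.003  1.   ] tilt 0.8 c [ 0.473 -0.11   0.045] range [[0.395, -0.185, 0.042], [0.551, -0.061, 0.049]] lowest along a [ 0.424 -0.089  0.041] twist 168.9
top 0.94 1609
 n [-0.021  0.01   1.   ] tilt 1.3 c [ 0.438 -0.124  0.043] range [[0.384, -0.182, 0.039], [0.485, -0.06, 0.047]] lowest along a [ 0.415 -0.102  0.039] twist 153.3
```

```bash
python3 -m handwheel '[[1,0,0,-0.12,0],[1,0,0,-0.22,0],[1,0,0,-0.22,0]]' 7;  python3 -m handwheel '[[1,0,0,-0.1,0],[1,0,0,-0.1,0]]' 7; python3 tilt.py
```

```text
time_s: 45.0
tcp_pos: [0.5193, -0.1359, 0.0551]
eef_rot: [-180.0, 0.1, 172.1]
contact_force: [-0.5, 1.1, 4.5]
gripper_width: 0.0159
gripper_force: 7.0
time_s: 45.25
tcp_pos: [0.5197, -0.1359, 0.0544]
eef_rot: [180.0, 0.1, 172.1]
contact_force: [-1.3, 0.6, 7.1]
gripper_width: 0.016
gripper_force: 7.0
45.25 [ 0.5197 -0.1359  0.0544] 7.0002331584692 [-1.3  0.6  7.1]
scene 0.9 956
 n [-0.005 -0.001 -1.   ] tilt 179.7 c [ 0.475 -0.11   0.044] range [[0.395, -0.19, 0.041], [0.552, -0.061, 0.048]] lowest along a [ 0.504 -0.091  0.041] twist -164.8
top 0.79 1449
 n [-0.005 -0.001  1.   ] tilt 0.3 c [ 0.437 -0.124  0.042] range [[0.385, -0.182, 0.039], [0.482, -0.06, 0.046]] lowest along a [ 0.426 -0.128  0.038] twist -169.2
```

```bash
python3 -m handwheel '[[1,0,0,0.1,0],[0.9,0,0,0.1,0],[0.7,0,0,0.1,0],[0.5,0,0,0.1,0],[0.5,0,0,0.1,0],[0.5,0,0,2,0],[0.5,0,0,6,0],[0.5,0,0,11,0]]' 7;  python3 -m handwheel '[[0.5,0,0,4,0],[0.5,-2,-5,7,0],[0.5,-4,-11,7,0],[0.5,-7,-17,7,0],[0.5,-10,-22,7,0],[0.5,-12,-26,7,0],[0.5,-12,-26,7,0]]' 7
python3 - <<'E'
from h import *
a=np.radians(-9.1);R=np.array([[np.cos(a),np.sin(a)],[-np.sin(a),np.cos(a)]]);im=[]
for n in('scene','top'):
    p,d=imaging.capture(n); np.savez(n+'9.npz',p=p,d=d); z0=np.load(n+'0.npz')
    for dd in(z0['d'],d):
        P,_=pts(n,dd,np.ones(d.shape,bool)); P=P*1000; Q=P[:,:2]@R.T-[479.9,-51.3]
        k=(P[:,2]>36)&(P[:,2]<48)&(abs(Q[:,0])<95)&(abs(Q[:,1])<75); q=Q[k]; c=np.linalg.lstsq(np.c_[q,np.ones(len(q))],P[k,2],rcond=None)[0]
        g=Q[(P[:,2]>62)&(P[:,2]<85)&(abs(Q[:,0]-55)<35)&(abs(Q[:,1])<30)]
        print(n,len(q),'ext',np.percentile(q,[.5,99.5],axis=0).round(1).tolist(),'tilt',np.degrees(c[:2]).round(2),'z',P[k,2].mean().round(1),'grip',g.mean(0).round(1),len(g))
    u,v=proj(n,[[.47,-.126,.06]])[0].astype(int); w=45 if n=='top' else 50; im.append(cv2.resize(p[v-w:v+w,u-w:u+w],(400,400),interpolation=cv2.INTER_CUBIC))
save('fin.png',np.hstack(im))
E
```

```text
time_s: 46.45
tcp_pos: [0.5181, -0.1359, 0.1638]
eef_rot: [-180.0, -0.1, 172.1]
contact_force: [1.5, -1.0, -0.1]
gripper_width: 0.0433
gripper_force: 0.0
time_s: 47.32
tcp_pos: [0.3971, -0.3981, 0.2331]
eef_rot: [180.0, -0.0, 171.9]
contact_force: [0.2, -0.2, -0.4]
gripper_width: 0.044
gripper_force: 0.0
scene 1215 ext [[-89.5, -63.9], [86.5, 61.4]] tilt [0.23 0.01] z 44.0 grip [52.8  2. ] 62
scene 1131 ext [[-89.4, -61.2], [86.8, 62.7]] tilt [ 0.07 -0.03] z 44.0 grip [51.6  2.7] 68
top 2438 ext [[-82.8, -62.0], [85.2, 62.9]] tilt [-0.12  0.11] z 42.4 grip [55.4  1. ] 80
top 2418 ext [[-83.4, -62.0], [84.5, 63.6]] tilt [-0.1   0.05] z 42.3 grip [54.9  2.6] 82
```

View pics/fin.png

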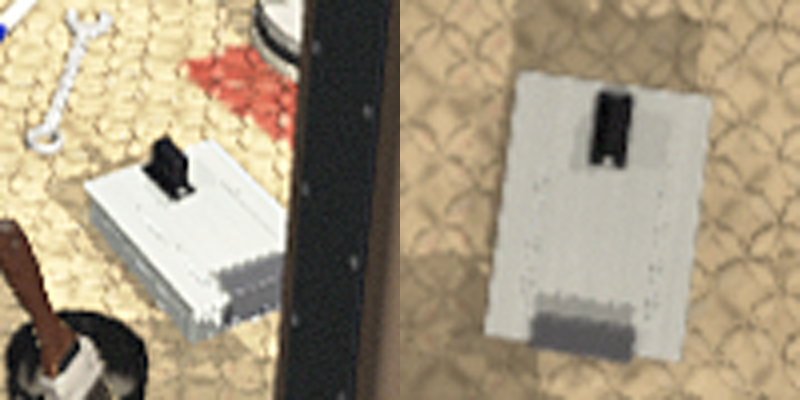

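The lid lies flat under the clip: the final picture shows it as at the start, with the clip over its edge at pixel (583, 330) and the grip at (612, 128). I'm handing the job in.

```bash
python3 -c "
from plant import r
print(r.close_job())"
```

```text
the job is handed in; nothing more can be done
None
```

The job is handed in at about 47 s of the 72 s allowed: the seal ring measured flat near the middle of the tray, the lid is tucked under the clip, lying flat within about 1–2 mm of where it started, and no bystander was touched.

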